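Crack open a vacuum drying pot

TASK

The glass piece in the vacuum drying pot is dry, but the pot's lid still sticks to its seal. First close both hinged halves of the hold-down collar round the pot's foot until they meet edge to edge, so that the pull cannot lift the pot off its stand; then pull the clear lid up by its knob until the seal lets go, and hold it level over the mouth, only about 15 mm open, so that air seeps in gently. Finish with the lid still held like that in the gripper, do not let it jump or lift it well away from the pot, and leave the glass hooks and the frit jar standing round it alone.

Things in the scene. Friction and masses are not known exactly. Their poses are not given: they have to be found in the camera images.
- stand: grey plate 175 x 165 x 10 mm carrying pot and collar. Origin on the worktop (z = 0) under the pot's axis, x towards the hinge pin (upright, at x = +81 mm, y = 0), z up. The collar: two half rings (inner radius 50, outer 70 mm, top 32 mm above the worktop) turning about this pin; shut, they catch over the pot's foot flange with 1.5 mm of play, and their red handles stand at x = -98, y = +-15 mm
- left_half (a joint): opening angle (rad) of the collar half on the stand's +y side: 0 = fully shut, edge to edge with the other half (hard stop), at most 0.8; opening swings its handle towards the stand's +y. Stiff hinge that stays where it is left; about 1 N at the handle moves it
- right_half (a joint): the same for the half on the stand's -y side; opening swings its handle towards the stand's -y
- left_handle (a point): centre of the top end of the left half's upright handle (left = stand's +y), 115 mm above the worktop, 180 mm from the hinge pin: a red round grip 16 mm in diameter, 60 to 115 mm above the worktop, on a 10 mm rod. With the collar shut both handles side by side measure 46 mm across and can be squeezed together in one grasp
- right_handle (a point): the same for the right half's handle (stand's -y side)
- canister: the drying pot: loose steel can, 0.45 kg, standing on the plate; 74 mm high, body 94 and rim 106 mm in diameter, foot flange 114 mm in diameter, 8 mm thick; small gauge in front, vent cock behind. Origin at the centre of its underside, 10 mm above the worktop; z up
- lid: clear lid, 0.2 kg, 108 mm in diameter; 72 mm plug reaches 18 mm into the mouth. Origin on its axis, gasket underside: 84 mm above the worktop when seated; z up. Disc top 11 mm above the origin; black knob 31 mm in diameter, 14 to 47 mm above it (42 mm collar below). A pull of about 14 to 21 N frees the seal in the first 4 mm; from 7 mm up only its weight is left, and let go it drops back
- green_hook: bystander: green solid-glass hook figure, 42 x 52 x 65 mm, origin under its centre
- clear_hook: bystander: clear solid-glass hook figure, 38 x 50 x 62 mm, origin under its centre
- frit_jar: bystander: jar of white frit with a white lid, 79 mm wide, 90 mm high, origin under its centre
Not all that is in view belongs to the job. Leave any red or yellow look-alike of the lid alone.

How it is judged (in metres and radians):
On the way, in this order (a step that is already met when the one before it is completed fails the run):
1. both collar halves are shut edge to edge round the pot's foot while the lid is still seated (value of joint each of left_half, right_half below 0.025 rad and z of lid in the frame of canister below 0.0765 m), for 0.2 s.
2. the lid is pulled free of its seal by the knob, the collar still shut (z of lid in the frame of canister above 0.082 m and contact force between the fingers and lid above 2 N and value of joint each of left_half, right_half below 0.04 rad), for 0.1 s.
At the end, for the whole second after the job is handed in: The gripper holds the lid by itself (grip on the lid, less than 0.8 N between lid and pot), 9 to 24 mm above its seat, within 8 mm of the mouth's axis, level within 0.12 rad and still; the pot stands on its stand (raised less than 4 mm) inside the shut collar (both halves within 0.04 rad of shut) (z of lid in the frame of canister between 0.083 and 0.098 m and horizontal distance between lid and canister below 0.008 m and angle between lid's own z axis and vertical below 0.12 rad and contact force between the fingers and lid above 2 N and contact force between lid and canister below 0.8 N and linear speed of lid below 0.02 m/s and value of joint each of left_half, right_half below 0.04 rad and z of canister in the frame of stand below 0.014 m and angle between canister's own z axis and vertical below 0.06 rad); the arm keeps its last pose, push and grip.
It fails at once if the pot is pulled up off its stand (more than 5 mm) (z of canister in the frame of stand above 0.015 m).
It fails at once if the lid jumps or is lifted well away (more than 40 mm above its seat) (z of lid in the frame of canister above 0.114 m).
It fails at once if a bystander is pushed more than 20 mm (distance of any of green_hook, clear_hook, frit_jar from where it was at the start of the episode above 0.02 m).
It also fails if it takes over 64 s, if anything falls off the work surface, if the arm or the gripper's body presses on something with over 40 N, if the wrist force passes 120 N, or if a joint passes its speed limit or range.

ROBOT

A 6-joint arm with a two-finger parallel gripper is mounted at the origin on a cart in front of the work surface, level with it; the furniture and walls round the work are solid. World frame = base frame: x ahead of the robot, y to its left, z up, the work surface at z = 0. Lengths are in mm, angles in rad, forces in N, time in s.
With the tool pointing down it reaches from about 350 to 775 mm from the base axis. Payload 7.3 kg.
Tool frame: the origin (TCP) lies at the very end of the fingers, on their centre line; the grasp point (between the pads) lies 19 mm behind it; z points along the fingers, y is the line along which they close (so a half turn about z gives the same grasp; the last joint's range is limited). The gripper opens to 92 mm and grips with 3 to 60 N. Pads are 19 mm wide; open, the fingers measure 130 mm over their backs; the gripper's body (75 mm by 190 mm) begins 47 mm behind the grasp point.
Start: joints at [-1.424, 0.342, 1.524, -0, 1.275, -0.146], TCP at [151.555, -502.669, 226.741] pointing down, gripper open.
Joint ranges: [-2.53, 2.53], [-0.77, 2.02], [0.04, 2.7], [-1, 4.14], [0.28, 2.66], [-3.11, 3.11]. Speed limits (rad/s): [2.57, 2.57, 3.14, 3.14, 3.14, 3.14].

INTERFACE

Orientations are given as [roll, pitch, yaw] about the fixed x, y, z axes, in that order (R = Rz(yaw) Ry(pitch) Rx(roll)).
In Python, from plant import get_obs, vision, workorder gives the robot as it stands.
- The arm moves only by the shell command python3 -m pendant 'ROWS' [OPENING]. ROWS is a JSON object of lists of equal length, an entry for each row: "dp": the shift along the tool's x, y, z in m, a list of three; "rotation": the turn, a rotation vector about the tool's x, y, z in rad, a list of three. A call has 1 to 8 rows; each row is the pose to reach, as a shift and turn from the pose commanded when the call began, along the tool's axes at that moment; what a row does not reach only later rows make up. A row lasts 1/8 s, in which the tool goes at most 62.5 mm and 10.7 degrees, less where a joint would pass 70% of its speed; a pose out of reach is approached as far as the arm can. A call with a gripper value outside its range is refused whole. OPENING is the finger opening in m, from 0 to 0.0918, set as the call begins (- or left out, the last holds). The fingers move at their own pace and stop on an object; the grip force is fixed at half the most. Time passes only in rows, so rows that repeat a pose let the fingers close. It gives the time, the measured TCP pose, the force, the opening and the grip force at its end, in the units of the state.
- get_obs(): the state, without advancing time (a new reading comes with each control period).
- vision.capture(name): name is "side" or "top" or "wrist"; returns a dict with "pixels" (384x512x3 uint8, red, green, blue), "vfov" (degrees; the focal length in pixels is half the picture's height over the tangent of half this angle, whatever the lens; pixels are square), "cx", "cy" (the principal point, pixels), "dist" ([k1, k2, p1, p2, k3] as OpenCV has them; the pictures are not rectified), "pose" (4x4, takes a point from camera to world coordinates); the wrist camera has in their place "T_tool_cam" (4x4, takes a point from camera to tool coordinates, whose origin is the TCP and whose axes are the flange's). Camera axes: x right, y up, looking along -z (the intrinsics and any distortion apply to the point x, -y, -z); pixel columns grow to the right and rows downward; lengths in mm; the calibration is good to about 2 mm. A picture is of the moment at which its call begins: read the wrist's pose just before it. There is no depth.
- workorder.close_job(): hands the job in; it is judged then, once.
The state is a dict: "time": time; "joint_positions": joint angles; "dq": joint speeds; "tau": joint torques, N m; "tool_pos": TCP position; "tcp_rot": TCP orientation; "contact_force": force on the tool from outside, world axes, zero at the start; "moment": the same for the moment, N m; "grip_width": finger opening in mm; "finger_force": force on a finger pad.
Only numpy, scipy, OpenCV 4.12 (cv2) and the standard library are available. Lean on these libraries where they do the work, as an engineer would, in place of code of your own. Each camera call takes 0.05 s, during which the arm holds its last target. There are 200 camera calls.

## Working session

There is one attempt and no reset: what is moved stays moved. The work goes in short steps, Python scripts to look and compute and a shell command to move; the robot and the scene stay as the last step left them, time stands still between calls to the robot, and variables do not carry over. Pictures are saved under pics/ and viewed, at most 10 in all, crops included, and the job is handed in when it is done.

```bash
mkdir -p pics; ls; cat > h.py <<'E'
import numpy as np, cv2
from plant import get_obs, vision, workorder
def K(c):
    h,w=c['pixels'].shape[:2]; f=h/2/np.tan(np.radians(c['vfov'])/2)
    return np.array([[f,0,c['cx']],[0,f,c['cy']],[0,0,1.]])
def ray(c,px,T=None):
    T=np.array(c['pose'] if T is None else T)
    u=cv2.undistortPoints(np.array(px,float).reshape(-1,1,2),K(c),np.array(c['dist'],float)).reshape(-1,2)
    d=np.c_[u[:,0],-u[:,1],-np.ones(len(u))]@T[:3,:3].T
    return T[:3,3],d
def onz(c,px,z,T=None):
    o,d=ray(c,px,T); return o+d*((z-o[2])/d[:,2])[:,None]
def proj(c,P,T=None):
    T=np.array(c['pose'] if T is None else T)
    q=(np.array(P,float).reshape(-1,3)-T[:3,3])@T[:3,:3]; q=q*[1,-1,-1]
    return cv2.projectPoints(q.reshape(-1,1,3),np.zeros(3),np.zeros(3),K(c),np.array(c['dist'],float))[0].reshape(-1,2)
def save(n,im): cv2.imwrite('pics/'+n+'.png',im[...,::-1])
E
python3 - <<'E'
from h import *
import pickle
o=get_obs(); print(o)
cs={}
for n in('side','top'):
    c=vision.capture(n); cs[n]=c; save(n,c['pixels']); print(n,c['vfov'],c['cx'],c['cy'],c['dist'],np.round(c['pose'],3).tolist())
pickle.dump(cs,open('c0.pkl','wb'))
E
```

```text
pics
{'time': 0.0, 'joint_positions': array([-1.42400243e+00,  3.42680882e-01,  1.52503425e+00, -4.26934789e-05,
        1.27539727e+00, -1.45990280e-01]), 'dq': array([ 0.00093659,  0.00147115, -0.00056755,  0.00057099, -0.00156482,
        0.00132005]), 'tau': array([ 3.30888261e-04, -4.31238985e+01, -2.44222730e+01,  7.16609904e-02,
        5.56980050e-02, -1.21468361e-04]), 'tool_pos': array([ 151.47693353, -502.23682806,  226.0606694 ]), 'tcp_rot': array([-3.14008314e+00, -1.80689054e-04,  2.92796498e-01]), 'contact_force': array([ 0.32593744,  0.39268271, -0.19006345]), 'moment': array([-0.03454395, -0.00960006, -0.00320009]), 'finger_force': 0.0, 'grip_width': 91.7402253788187}
side 55.68501650235629 260.79162118630603 192.53556442618944 [-0.05087366  0.          0.          0.          0.        ] [[-0.879, 0.281, -0.385, 193.297], [-0.476, -0.548, 0.688, 586.583], [-0.018, 0.788, 0.615, 667.854], [0.0, 0.0, 0.0, 1.0]]
top 51.94598552065471 252.0738899801362 186.2081018971507 [0.03477951 0.         0.         0.         0.        ] [[0.155, 0.965, -0.213, 392.857], [-0.988, 0.152, -0.032, -60.039], [0.001, 0.215, 0.977, 973.287], [0.0, 0.0, 0.0, 1.0]]
```

View pics/top.png

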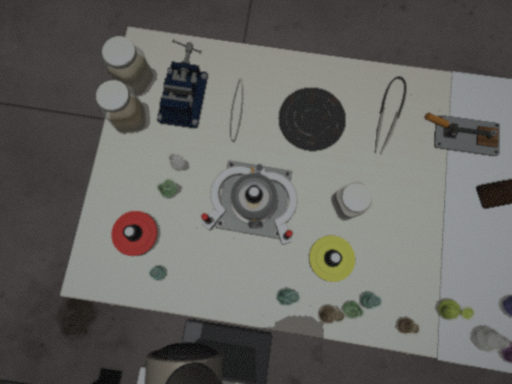

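View pics/side.png

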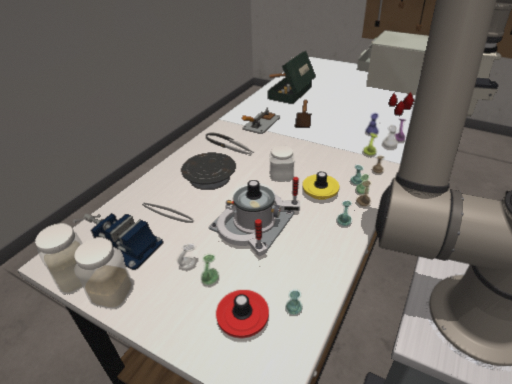

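Top view: the knob of the clear lid is at (254,193) on the pot, and the red and yellow look-alikes are at (134,233) and (332,258). The handles are red at (206,217) and (289,234), with the hinge pin at about (258,166). I choose the knob on the pot between the two handles. Next I measure and take one close crop.

```bash
python3 - <<'E'
from h import *
import pickle
cs=pickle.load(open('c0.pkl','rb'))
t,s=cs['top'],cs['side']
def comps(c,m,roi):
    x0,y0,x1,y1=roi; z=np.zeros_like(m); z[y0:y1,x0:x1]=m[y0:y1,x0:x1]
    n,l,st,ce=cv2.connectedComponentsWithStats(z.astype(np.uint8))
    return [(ce[i].round(1).tolist(),st[i].tolist()) for i in range(1,n) if st[i,4]>8]
def red(c):
    h=cv2.cvtColor(c['pixels'],cv2.COLOR_RGB2HSV); return ((h[...,0]<8)|(h[...,0]>172))&(h[...,1]>130)&(h[...,2]>60)
def dark(c): return c['pixels'].max(2)<50
rt=comps(t,red(t),(190,150,310,260)); rs=comps(s,red(s),(240,160,310,260))
kt=comps(t,dark(t),(225,165,285,225)); ks=comps(s,dark(s),(235,170,275,210))
print(rt,rs,kt,ks,sep='\n')
for r in rt: print('handle z~105',onz(t,r[0],105).round(1))
# side: top end of handle
for r in rs:
    x,y,w,h,_=r[1]; print('side top',onz(s,[x+w/2,y+w/2],115).round(1), 'centroid z88',onz(s,r[0],88).round(1))
for r in kt: print('knob top z125',onz(t,r[0],125).round(1))
for r in ks: print('knob side z115',onz(s,r[0],115).round(1))
a=t['pixels'][140:265,185:310]; b=s['pixels'][160:270,195:320]
a=cv2.resize(a,(400,400),interpolation=2); b=cv2.resize(b,(400,352),interpolation=2)
save('crop',np.hstack([a[:352],b]) if 0 else np.hstack([a,np.vstack([b,np.zeros((48,400,3),np.uint8)])]))
E
```

```text
[([204.5, 216.5], [202, 214, 6, 6, 28]), ([288.3, 233.4], [285, 231, 7, 6, 31])]
[([295.2, 179.4], [293, 177, 5, 6, 24]), ([294.9, 189.5], [293, 184, 4, 12, 33]), ([257.8, 223.8], [255, 219, 7, 11, 57]), ([258.2, 233.4], [256, 231, 5, 6, 27])]
[([253.4, 197.4], [246, 191, 16, 12, 102])]
[([253.3, 192.0], [247, 185, 14, 14, 150]), ([267.3, 206.9], [263, 204, 9, 6, 10])]
handle z~105 [[497.6  62.  105. ]]
handle z~105 [[ 489.5 -126.6  105. ]]
side top [[ 485.6 -120.5  115. ]] centroid z88 [[ 500.8 -155.1   88. ]]
side top [[475.3 -94.4 115. ]] centroid z88 [[ 483.1 -113.6   88. ]]
side top [[492.1  66.7 115. ]] centroid z88 [[506.  46.  88.]]
side top [[475.3  97.4 115. ]] centroid z88 [[489.8  73.5  88. ]]
knob top z125 [[553.2 -38.9 125. ]]
knob side z115 [[557.  -24.8 115. ]]
knob side z115 [[499.6   9.9 115. ]]
```

View pics/crop.png

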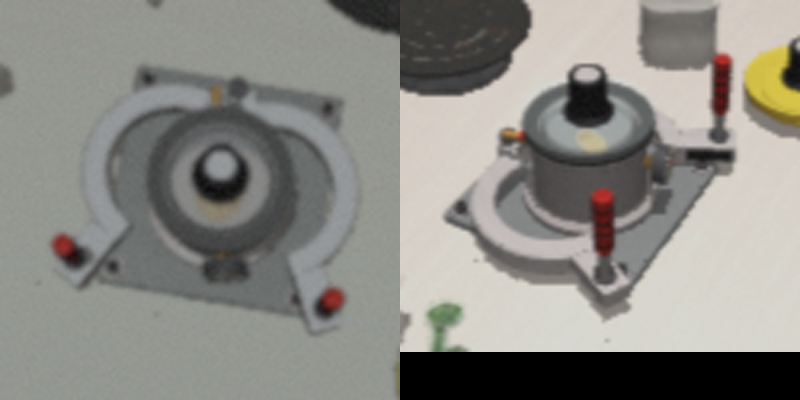

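The crop confirms it. It shows the open collar with both red handles, and the black knob on the clear lid. Knob top is at top (254.1,190.9) and side (253.8,182.8); handle tops are at top (204.7,215.9) and (288.8,233.1), side (258.1,221.2) and (295.3,178.8).

```bash
python3 - <<'E'
from h import *
import pickle
cs=pickle.load(open('c0.pkl','rb')); t,s=cs['top'],cs['side']
def tri(a,b):
    A=[];B=[]
    o=[ray(t,a),ray(s,b)]
    M=np.zeros((3,3));v=np.zeros(3)
    for p,d in o:
        d=d[0]/np.linalg.norm(d); Q=np.eye(3)-np.outer(d,d); M+=Q; v+=Q@p
    return np.linalg.solve(M,v)
for n,a,b,z in [('knob',(254.1,190.9),(253.8,182.8),131),('L',(204.7,215.9),(258.1,221.2),115),('R',(288.8,233.1),(295.3,178.8),115)]:
    print(n,tri(a,b).round(1),onz(t,a,z)[0].round(1),onz(s,b,z)[0].round(1))
print('pin',[onz(t,(259.4,167.5),z)[0].round(1) for z in(35,50)])
# plate corners from crop px
cr=np.array([(137,70),(342,100),(318,318),(100,288)])/3.2+[185,140]
P=onz(t,cr,10)[:,:2]; print(P.round(1),P.mean(0).round(1),[np.linalg.norm(P[i]-P[i-1]).round() for i in range(4)])
x=(P[0]+P[1]-P[2]-P[3]); print('yaw',np.arctan2(x[1],x[0])); y=P[0]-P[1]+P[3]-P[2]; print(np.arctan2(-y[0],y[1]))
E
```

```text
knob [564.8 -39.  131.8] [566.6 -38.3 131. ] [563.6 -40.2 131. ]
L [497.4  60.5 111.9] [497.8  60.4 115. ] [494.9  63.4 115. ]
R [ 489.3 -127.1  111.8] [ 489.2 -126.8  115. ] [ 487.3 -123.1  115. ]
pin [array([646.6, -39.7,  35. ]), array([642.5, -40. ,  50. ])]
[[ 655.5   42.2]
 [ 656.4 -121.5]
 [ 484.2 -126.4]
 [ 480.9   41. ]] [569.3 -41.2] [np.float64(175.0), np.float64(164.0), np.float64(172.0), np.float64(167.0)]
yaw 0.017556309164141602
0.013001074727271534
```

```bash
python3 -m pendant '{"dp":[[0.055,-0.028,0],[0.110,-0.057,0],[0.165,-0.086,0],[0.220,-0.114,0],[0.275,-0.143,0],[0.330,-0.171,0],[0.380,-0.197,0],[0.418,-0.217,0]],"rotation":[[0,0,0.05],[0,0,0.1],[0,0,0.15],[0,0,0.2],[0,0,0.25],[0,0,0.28],[0,0,0.28],[0,0,0.28]]}' 0
```

```text
time: 1.1
tool_pos: [490.3, -172.2, 226.4]
tcp_rot: [-3.141, 0.0, 0.014]
contact_force: [-0.3, -0.6, 0.1]
grip_width: 16.4
finger_force: 0.0
```

```bash
python3 -m pendant '{"dp":[[0,0,0.05],[0,0,0.1],[0,0,0.15],[0,0,0.15],[0,0,0.15]],"rotation":[[0,0,0],[0,0,0],[0,0,0],[0,0,0],[0,0,0]]}' 0; python3 - <<'E'
from h import *
c=vision.capture('top'); save('t2',cv2.resize(c['pixels'][130:290,170:380],None,fx=3,fy=3))
E
```

```text
time: 1.72
tool_pos: [490.0, -174.8, 78.2]
tcp_rot: [3.141, -0.002, 0.013]
contact_force: [0.2, -0.4, 0.4]
grip_width: 0.4
finger_force: 0.0
```

View pics/t2.png

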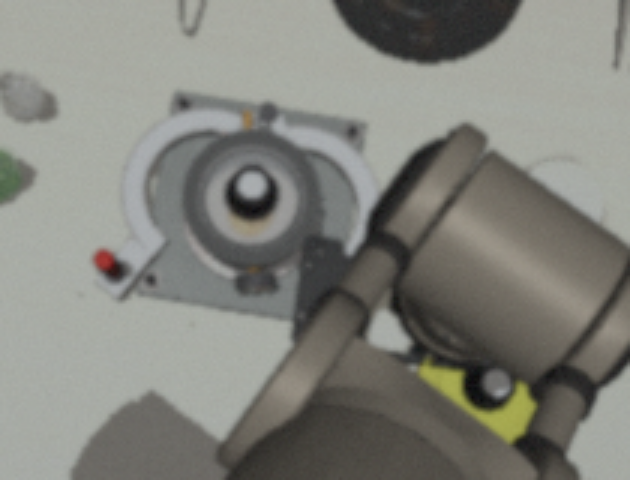

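The tool is beside the right handle, which the arm hides, and the pot and left handle (at about (104,262) in the crop) haven't moved. Now I push the right half shut along its arc.

```bash
python3 -m pendant '{"dp":[[0,-0.015,0],[-0.002,-0.027,0],[-0.007,-0.038,0],[-0.011,-0.049,0],[-0.015,-0.060,0],[-0.018,-0.070,0],[-0.021,-0.080,0],[-0.022,-0.088,0]],"rotation":[[0,0,0],[0,0,0],[0,0,0],[0,0,0],[0,0,0],[0,0,0],[0,0,0],[0,0,0]]}'; python3 - <<'E'
from h import *
o=get_obs(); print(o['tool_pos'],o['contact_force'])
c=vision.capture('side'); save('s3',cv2.resize(c['pixels'][130:290,180:360],None,fx=3,fy=3))
E
```

```text
time: 2.78
tool_pos: [465.6, -85.9, 76.6]
tcp_rot: [-3.142, 0.001, 0.013]
contact_force: [-0.8, -0.8, -0.1]
grip_width: 0.2
finger_force: 0.4
[465.63372295 -85.88882715  76.6312716 ] [-0.82814808 -0.79004951 -0.12362392]
```

View pics/s3.png

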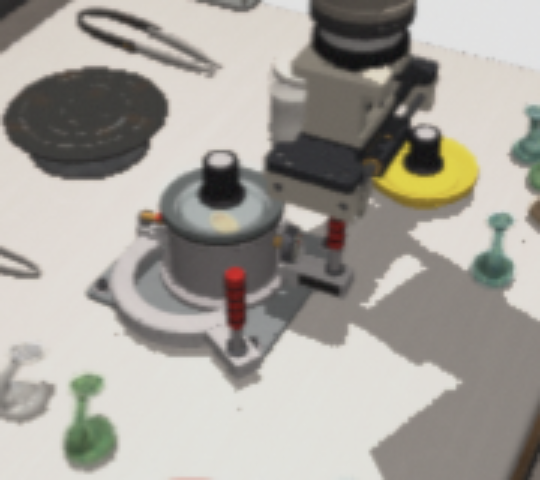

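The right handle has swung in beside the gauge, with its base at about (337,270) in the crop. Left side next.

```bash
python3 -m pendant '{"dp":[[0,0.015,0],[0,0.015,-0.05],[0,0.015,-0.09],[0.008,-0.040,-0.09],[0.016,-0.095,-0.09],[0.025,-0.150,-0.09],[0.03,-0.192,-0.09],[0.03,-0.192,-0.09]],"rotation":[[0,0,0],[0,0,0],[0,0,0],[0,0,0],[0,0,0],[0,0,0],[0,0,0],[0,0,0]]}' && python3 -m pendant '{"dp":[[0,0,0.045],[0,0,0.09],[0,0,0.09],[0,0,0.09]],"rotation":[[0,0,0],[0,0,0],[0,0,0],[0,0,0]]}'
```

```text
time: 3.82
tool_pos: [494.1, 107.2, 166.6]
tcp_rot: [-3.141, -0.0, 0.016]
contact_force: [0.1, -0.3, -0.1]
grip_width: 0.8
finger_force: 0.0
time: 4.32
tool_pos: [494.7, 104.9, 78.0]
tcp_rot: [3.141, -0.002, 0.012]
contact_force: [0.5, -0.3, -0.1]
grip_width: 0.8
finger_force: 0.0
```

```bash
python3 -m pendant '{"dp":[[0.002,0.015,0],[-0.002,0.028,0],[-0.007,0.040,0],[-0.013,0.054,0],[-0.018,0.067,0],[-0.022,0.080,0],[-0.025,0.090,0],[-0.027,0.098,0]],"rotation":[[0,0,0],[0,0,0],[0,0,0],[0,0,0],[0,0,0],[0,0,0],[0,0,0],[0,0,0]]}' && python3 -m pendant '{"dp":[[0,0,0],[0,-0.02,0],[0,-0.02,-0.05],[0,-0.02,-0.1],[0,-0.02,-0.1]],"rotation":[[0,0,0],[0,0,0],[0,0,0],[0,0,0],[0,0,0]]}' 0
python3 - <<'E'
from h import *
o=get_obs(); print(o['tool_pos'],o['contact_force'])
c=vision.capture('side'); a=cv2.resize(c['pixels'][150:260,190:330],None,fx=3,fy=3)
c=vision.capture('top');b=cv2.resize(c['pixels'][140:250,190:310],None,fx=3,fy=3); save('st4',np.hstack([a,b]))
E
```

```text
time: 5.32
tool_pos: [468.0, 6.7, 76.8]
tcp_rot: [3.141, -0.001, 0.012]
contact_force: [-0.4, 1.1, 0.4]
grip_width: 0.6
finger_force: 0.3
time: 5.95
tool_pos: [469.8, 27.6, 180.2]
tcp_rot: [3.141, -0.008, 0.013]
contact_force: [0.4, 0.4, -0.6]
grip_width: 0.3
finger_force: 0.0
[469.84817361  27.62115965 180.16611156] [ 0.38655219  0.39611519 -0.62162453]
```

View pics/st4.png

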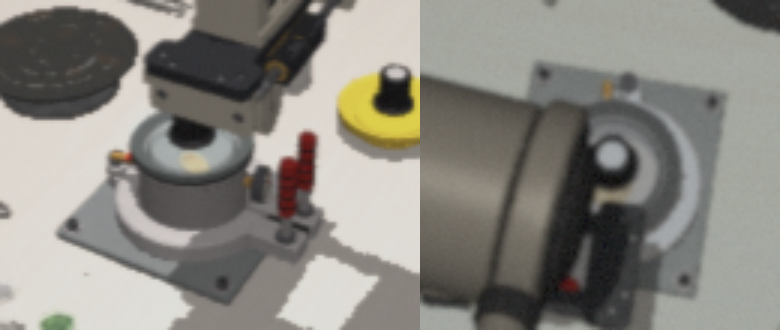

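The collar is nearly shut: the two red handles stand side by side, with tops at side px of about (286.3,204) and (292.7,195.7).

```bash
python3 - <<'E'
from h import *
import pickle
s=pickle.load(open('c0.pkl','rb'))['side']
print(onz(s,[(286.3,204),(292.7,195.7)],115))
print(proj(s,[(467.5,-25,115),(467.5,-55,115)]))
E
```

```text
[[464.48927535 -20.15525625 115.        ]
 [464.1345555  -55.88704026 115.        ]]
[[286.02612715 202.47306799]
 [291.29140842 195.5095425 ]]
```

```bash
python3 -m pendant '{"dp":[[-0.001,0.035,0],[-0.002,0.067,0],[-0.002,0.067,0],[-0.002,0.067,0],[-0.002,0.067,0.05],[-0.002,0.067,0.1],[-0.002,0.067,0.1],[-0.002,0.067,0.1]],"rotation":[[0,0,0],[0,0,0],[0,0,0],[0,0,0],[0,0,0],[0,0,0],[0,0,0],[0,0,0]]}' 0.0918 && python3 -m pendant '{"dp":[[0,0,0],[0,0,0],[0,0,0],[0,0,0],[0,0,0],[0,0,0],[0,0,0],[0,0,0]],"rotation":[[0,0,0],[0,0,0],[0,0,0],[0,0,0],[0,0,0],[0,0,0],[0,0,0],[0,0,0]]}' 0.03
```

```text
time: 7.05
tool_pos: [466.8, -39.0, 77.3]
tcp_rot: [3.142, -0.0, 0.014]
contact_force: [0.7, 0.2, -0.8]
grip_width: 76.0
finger_force: 0.0
time: 8.05
tool_pos: [466.4, -36.0, 77.0]
tcp_rot: [-3.136, -0.0, 0.011]
contact_force: [2.4, 21.1, 4.1]
grip_width: 45.2
finger_force: 30.0
```

The width of 45.2 mm under 30 N means both halves are on their stops. I release and go over the knob.

```bash
python3 -m pendant '{"dp":[[0,-0.0025,0],[0,-0.0025,0],[0,-0.0025,0],[0,-0.0025,0],[0,-0.0025,-0.05],[0,-0.0025,-0.1],[0,-0.0025,-0.13],[0,-0.0025,-0.13]],"rotation":[[0,0,0],[0,0,0],[0,0,0],[0,0,0],[0,0,0],[0,0,0],[0,0,0],[0,0,0]]}' 0.0918 && python3 -m pendant '{"dp":[[0.05,0.001,0],[0.097,0.001,0],[0.097,0.001,0],[0.097,0.001,0]],"rotation":[[0,0,0],[0,0,0],[0,0,0],[0,0,0]]}'
python3 - <<'E'
from h import *
import pickle
from scipy.spatial.transform import Rotation as R
o=get_obs(); c=vision.capture('wrist')
T=np.eye(4);T[:3,:3]=R.from_euler('xyz',o['tcp_rot']).as_matrix();T[:3,3]=o['tool_pos']
c['T']=T@np.array(c['T_tool_cam']); pickle.dump(c,open('w.pkl','wb')); print(o['tool_pos'],o['contact_force'],c['T'].round(2).tolist(),proj(c,[(565,-39,131),(565,-39,98)],c['T']))
save('w',c['pixels'])
E
```

```text
time: 9.05
tool_pos: [467.6, -37.5, 208.9]
tcp_rot: [3.14, -0.005, 0.013]
contact_force: [-0.4, -0.2, -0.6]
grip_width: 92.0
finger_force: 0.0
time: 9.55
tool_pos: [562.1, -36.7, 205.1]
tcp_rot: [-3.141, 0.003, 0.013]
contact_force: [0.8, 0.3, -1.3]
grip_width: 91.8
finger_force: 0.0
[562.11194785 -36.7065228  205.10334906] [ 0.77987621  0.31029904 -1.26881806] [[0.01, 0.95, 0.31, 643.62], [-1.0, 0.01, 0.0, -35.25], [-0.0, -0.31, 0.95, 363.4], [0.0, 0.0, 0.0, 1.0]] [[259.81883247 188.11600572]
 [259.40869393 175.5874072 ]]
```

View pics/w.png

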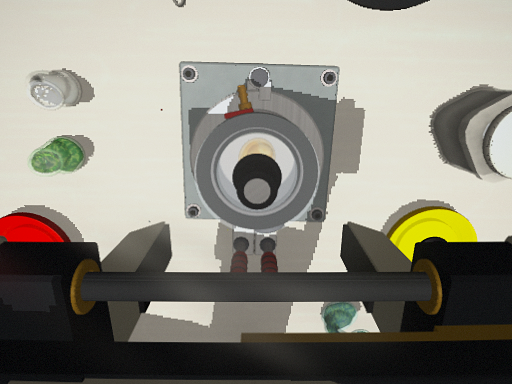

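The wrist view shows the collar shut (handles side by side at (239,255) and (269,255)), the knob top at (257.5,191) and the pin at (259,77).

```bash
python3 - <<'E'
from h import *
import pickle
c=pickle.load(open('w.pkl','rb'))
print(onz(c,(257.5,191),131,c['T']), onz(c,(258.5,157),95,c['T'])) # knob top; 
h=c['pixels']; g=cv2.cvtColor(h,cv2.COLOR_RGB2GRAY)
m=np.zeros_like(g);m[174:215,235:280]=(g[174:215,235:280]>70)
n,l,st,ce=cv2.connectedComponentsWithStats(m); print(ce[1:].round(1),st[1:,4])
for i in range(1,n):
  if st[i,4]>200: print(onz(c,ce[i],131,c['T']))
cn=[(190,74),(328,77),(317,214),(193,212)]
print(onz(c,cn,10,c['T']).round(1))
E
```

```text
[[562.69127292 -37.29737806 131.        ]] [[580.36323714 -38.01504     95.        ]]
[[256.6 190.6]
 [257.4 206.8]] [549 522]
[[563.00398004 -36.65366062 131.        ]]
[[549.91222021 -37.41330686 131.        ]]
[[ 646.9   32.9   10. ]
 [ 645.8 -109.2   10. ]
 [ 493.  -108.4   10. ]
 [ 493.6   36.6   10. ]]
```

```bash
python3 -m pendant '{"dp":[[0.001,0.001,0.04],[0.001,0.001,0.075],[0.001,0.001,0.095],[0.001,0.001,0.101],[0.001,0.001,0.101],[0.001,0.001,0.101]],"rotation":[[0,0,0],[0,0,0],[0,0,0],[0,0,0],[0,0,0],[0,0,0]]}'
```

```text
time: 10.35
tool_pos: [564.9, -37.9, 106.9]
tcp_rot: [3.141, -0.002, 0.013]
contact_force: [1.3, 0.0, 0.0]
grip_width: 91.6
finger_force: 0.0
```

```bash
python3 -m pendant '{"dp":[[0,0,0.004],[0,0,0.004],[0,0,0.004],[0,0,0.004],[0,0,0.004],[0,0,0.004],[0,0,0.004],[0,0,0.004]],"rotation":[[0,0,0],[0,0,0],[0,0,0],[0,0,0],[0,0,0],[0,0,0],[0,0,0],[0,0,0]]}' 0.015;python3 -m pendant '{"dp":[[0,0,0],[0,0,0],[0,0,0],[0,0,0]],"rotation":[[0,0,0],[0,0,0],[0,0,0],[0,0,0]]}'
```

```text
time: 11.35
tool_pos: [564.4, -37.7, 101.7]
tcp_rot: [3.142, -0.0, 0.013]
contact_force: [-0.0, 0.7, 1.3]
grip_width: 30.5
finger_force: 30.0
time: 11.85
tool_pos: [564.4, -37.7, 101.7]
tcp_rot: [3.142, 0.0, 0.013]
contact_force: [-0.9, 0.9, 0.4]
grip_width: 30.5
finger_force: 30.0
```

```bash
python3 -m pendant '{"dp":[[0,0,-0.0007],[0,0,-0.0014],[0,0,-0.0021],[0,0,-0.0028],[0,0,-0.0035],[0,0,-0.004],[0,0,-0.004],[0,0,-0.004]],"rotation":[[0,0,0],[0,0,0],[0,0,0],[0,0,0],[0,0,0],[0,0,0],[0,0,0],[0,0,0]]}'
```

```text
time: 12.85
tool_pos: [563.5, -37.7, 104.6]
tcp_rot: [-3.141, 0.003, 0.013]
contact_force: [0.1, -2.1, -22.5]
grip_width: 30.5
finger_force: 30.0
```

```bash
python3 -m pendant '{"dp":[[0,0,-0.0005],[0,0,-0.001],[0,0,-0.0015],[0,0,-0.002],[0,0,-0.0025],[0,0,-0.003],[0,0,-0.003],[0,0,-0.003]],"rotation":[[0,0,0],[0,0,0],[0,0,0],[0,0,0],[0,0,0],[0,0,0],[0,0,0],[0,0,0]]}'
```

```text
time: 13.85
tool_pos: [564.4, -37.8, 108.6]
tcp_rot: [3.142, 0.0, 0.013]
contact_force: [0.1, 0.3, -2.5]
grip_width: 30.2
finger_force: 30.0
```

The seal has let go and only the lid's weight is left. I raise it to about 15 mm and check.

```bash
python3 -m pendant '{"dp":[[0,0,-0.001],[0,0,-0.002],[0,0,-0.004],[0,0,-0.006],[0,0,-0.008],[0,0,-0.009],[0,0,-0.009],[0,0,-0.009]],"rotation":[[0,0,0],[0,0,0],[0,0,0],[0,0,0],[0,0,0],[0,0,0],[0,0,0],[0,0,0]]}';python3 -m pendant '{"dp":[[0,0,0],[0,0,0],[0,0,0],[0,0,0]],"rotation":[[0,0,0],[0,0,0],[0,0,0],[0,0,0]]}'
python3 - <<'E'
from h import *
c=vision.capture('side'); a=cv2.resize(c['pixels'][150:250,200:320],None,fx=5,fy=5,interpolation=2); save('s5',a)
print(proj(c,[(564,-38,84),(564,-38,99)]))
E
```

```text
time: 14.85
tool_pos: [564.4, -37.8, 117.7]
tcp_rot: [3.142, 0.0, 0.013]
contact_force: [0.5, 0.8, -2.9]
grip_width: 30.5
finger_force: 30.0
time: 15.35
tool_pos: [564.4, -37.8, 117.7]
tcp_rot: [3.142, 0.0, 0.013]
contact_force: [-0.3, -0.4, -3.0]
grip_width: 30.1
finger_force: 30.0
[[253.79961215 197.96016727]
 [253.62405077 193.35582924]]
```

View pics/s5.png

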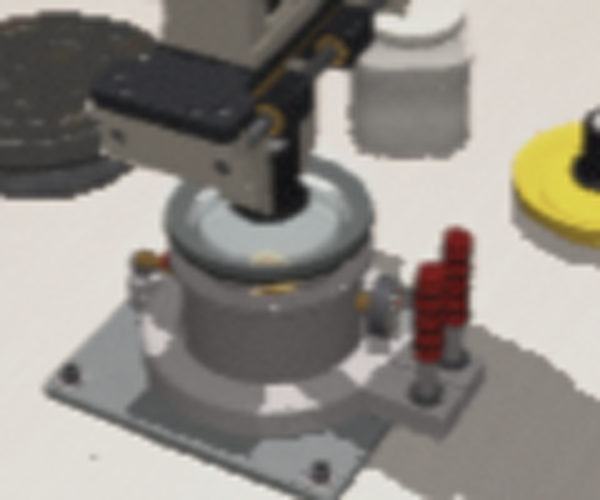

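The lid is level above the mouth. Its lower edge rose about 4.5 px, roughly 15 mm; the pot and shut collar haven't moved. Handing in.

```bash
python3 -c "
from plant import workorder
print(workorder.close_job())"
```

```text
the job is handed in; nothing more can be done
None
```

I closed the collar edge to edge, pulled the lid free of its seal at about 22 N, and handed the job in at about 15 s with the gripper holding the lid level about 15 mm above its seat; no verdict came back.

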